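Press the loose snap stud home in a sunglasses case

ROBOT

A 7-joint arm with a two-finger parallel gripper is mounted at the origin on the work surface. World frame = base frame: x ahead of the robot, y to its left, z up, the work surface at z = 0. Lengths are in m, angles in rad, forces in N, time in s.
With the tool pointing down it reaches from about 0.4 to 0.85 m from the base axis. Payload 4.5 kg.
Tool frame: the origin (TCP) lies midway between the tips of the shut fingers; the grasp point (between the pads) lies 19 mm behind it; z points along the fingers, y is the line along which they close (so a half turn about z gives the same grasp; the last joint's range is limited). The gripper opens to 88 mm and grips with 3 to 60 N. Pads are 18 mm wide; open, the fingers measure 123 mm over their backs; the gripper's body (75 mm by 187 mm) begins 45 mm behind the grasp point.
Start: joints at [-1.235, 0.689, -0.195, 1.565, 0.157, 0.902, -0.215], TCP at [0.186, 0.597, 0.239] pointing down, gripper open.
Joint ranges: [-3.01, 3.01], [-0.46, 2.08], [-1.47, 1.51], [0.13, 2.56], [-1, 4.14], [0.04, 2.09], [-2.66, 2.66]. Speed limits (rad/s): [2.57, 2.57, 3.14, 3.14, 3.14, 3.14, 3.14].

INTERFACE

Orientations are given as a unit quaternion [x, y, z, w].
In Python, from plant import r gives the robot as it stands.
- The arm moves only by the tool move_arm, never from a script. Its argument "targets" is a list that holds one entry, the list of rows, each a list of 7 numbers: the opening, from 0 (shut) to 1 (fully open), then the shift along the tool's x, y, z in mm, then the turn, a rotation vector about the tool's x, y, z in degrees. In form: [[[claw, dx, dy, dz, ax, ay, az], ...]]. A call has 1 to 10 rows; each row is the pose to reach, as a shift and turn from the pose commanded when the call began, along the tool's axes at that moment; what a row does not reach only later rows make up. A row lasts 1/8 s, in which the tool goes at most 62.5 mm and 10.7 degrees, less where a joint would pass 70% of its speed; a pose out of reach is approached as far as the arm can. A call with a gripper value outside its range is refused whole. The fingers move at their own pace and stop on an object; "newtons" is the grip in N (left out, the last holds). Time passes only in rows, so rows that repeat a pose let the fingers close. It gives the time, the measured TCP pose, the force, the opening and the grip force at its end, in the units of the state.
- r.get_state(): the state, without advancing time (a new reading comes with each control period).
- r.snapshot(name): name is "scene" or "top" or "wrist"; returns the picture (400x640x3 uint8, red, green, blue); there is no depth.
- r.camera_info(name): a dict with "fx", "fy", "cx", "cy" (pixels), "R" (3x3) and "t" (3): a world point X has camera coordinates R X + t. Camera axes: x right, y down, z forward; pixel columns grow to the right and rows downward; lengths in m; the calibration is good to about 2 mm. A picture is of the moment at which its call begins: read the wrist's pose just before it. camera_info takes no time and is no camera call; for the wrist camera it gives the pose at the moment of the call.
- r.finish_job(): hands the job in; it is judged then, once.
The state is a dict: "clock": time; "q": joint angles; "qd": joint speeds; "joint_torque": joint torques, N m; "tool_pos": TCP position; "eef_rot": TCP orientation; "contact_force": force on the tool from outside, world axes, zero at the start; "moment": the same for the moment, N m; "opening": opening from 0.0 (shut) to 1.0 (fully open); "finger_force": force on a finger pad.
Only numpy, scipy, OpenCV 4.12 (cv2) and the standard library are available. Lean on these libraries where they do the work, as an engineer would, in place of code of your own. Each camera call takes 0.05 s, during which the arm holds its last target. There are 200 camera calls.

TASK

The brass snap stud on the lid of the tortoiseshell sunglasses case stands proud: first aim the little lamp of the snap press at the punch tip by its ball-ended handle, then slide the case in along the bed, flat and without lifting it, until the stud sits right under the punch tip, and let go of it. Push the press cap down so that the punch, not your fingers, drives the stud fully home, then slide the case back towards the front of the bed until the stud is well out from under the press head, and leave it there flat on the bed with the lamp still aimed. Do not disturb the other things on the counter.

Things in the scene. Friction and masses are not known exactly. Their poses are not given: they have to be found in the camera images.
- press: grey bench snap press, fixed to the counter. Origin on the counter (z 0) straight below the punch tip; x runs (roughly along world +y) from its open front to the column at the back, y to its left, z up. Aluminium bed 8 mm thick, x -210 to +160, y +-105 mm. Column x +100 to +150, y +-50, 150 mm high. Lamp post 14 mm thick at x 0, y +130 mm
- head_front (a point): middle of the lower front edge of the press head, which overhangs the bed: x -45 to +150, y +-28 mm, 88 to 150 mm above the counter. A gripper holding the near part of the case upright hits the head before the stud is under the tip: lean it back 30 to 45 degrees (fingers pointing forward and down, along +x of the press)
- plunger: steel punch of the press, slides straight down up to 24 mm, springs back up by itself; origin at the tip
- tip (a point): lower end of the punch, 6 mm across, flat; at rest 62 mm above the counter (11 mm above the top of the loose stud)
- cap_top (a point): centre of the top of the black round cap (44 mm across) on the upper end of the punch; at rest 201 mm above the counter. The spring takes 2.5 N to start, about 4.2 N at 16 mm; the stud adds 6 N. The stud, under the tip, is met after 11 mm and is home after 16 mm, where the stop is hard
- case: closed tortoiseshell plastic sunglasses case, rigid, 150 long (its x) x 56 wide (its y) x 36 mm high, 0.2 to 0.37 kg, rounded edges 7 mm; origin: centre of its underside. It lies loose on the bed, its length roughly along the press's x; its -x end is the end near the front of the bed, the one to grip, across its width
- stud: brass snap stud, 12 mm across, in the lid of the case, 10 mm from the case's centre towards its -x end, on its middle line; origin: centre of its top face
- stud_top (a point): centre of the stud's top face; loose: 7 mm above the lid (51 mm above the counter), fully home: 5 mm lower, 2 mm above the lid (46 mm); it stays as far in as it is pushed, held by friction of about 6 N
- lamp_swivel (a joint): swivel of the lamp about its upright post, rad, range -0.4 to 1.5, stays where it is left. 0: the beam points along -y of the press, straight across towards the punch; positive (counter-clockwise from above) turns the beam to the column side (+x) and the ball handle to the front
- lamp_tilt (a joint): tilt of the lamp head about a level pin, rad, range -0.4 to 1.2, stays where it is left. 0: beam level; positive: beam down, ball handle up. Swivel 0 with tilt 0.70 points at the punch tip
- lamp_pivot (a point): point where swivel and tilt axes cross, on top of the lamp post, at x 0, y 130, z 170 mm of the press; the aluminium lamp head (38 mm across) reaches 60 mm from here along the beam
- lamp_ball (a point): centre of the black ball (22 mm across) on the end of the 8 mm thick steel handle rod that points away from the beam, 85 mm from lamp_pivot. In the press's frame its offset from the pivot is 85 mm x (-sin(swivel)cos(tilt), cos(swivel)cos(tilt), sin(tilt)). Under 1 N moves it
- stud_jar: clear plastic jar with a metal lid, 40 mm across, 45 mm high, standing on the press bed beside the column; bystander; origin: centre of its underside
- nail_file: stainless nail file with a black handle, about 175 mm long, 15 mm wide, 7 mm high, lying on the counter along the left edge (+y of the press) of the bed; bystander; origin: underside, near its middle
- soap_rest: slatted bamboo soap rest 120 x 85 x 20 mm with a cream soap bar on it; bystander; origin: centre of its underside
- vase: rose ceramic vase 104 mm across, 170 mm high; bystander; origin: centre of its underside
- lotion: white lotion bottle 54 mm across, 150 mm high; bystander; origin: centre of its underside
- brush_cup: white ceramic cup 70 mm across, 90 mm high; bystander; origin: centre of its underside
Not all that is in view belongs to the job. What is shaped like the case but blue or orange is not meant.

How it is judged:
By the outcome, as a careful person would: the job done as asked, in the order asked, and still so for the second after the job is handed in, with the robot touching nothing.
It also fails if it takes over 72 s, if anything falls off the work surface, if the arm or the gripper's body presses on something with over 40 N, if the wrist force passes 120 N, or if a joint passes its speed limit or range.

## Working session

There is one attempt and no reset: what is moved stays moved. The work goes in short steps, Python scripts to look and compute and a tool call to move; the robot and the scene stay as the last step left them, time stands still between calls to the robot, and variables do not carry over. Pictures are saved under pics/ and viewed, at most 10 in all, crops included, and the job is handed in when it is done.

Besides the shell and the picture viewer there is one more tool, called by a JSON object that holds its "api" and its "payload", one argument or row to a line. move_arm: Moves the arm, as the interface text tells. Its arguments: {"type":"object","properties":{"targets":{"type":"array","items":{"type":"array","items":{"type":"array","items":{"type":"number"}}}},"newtons":{"type":"number"}},"required":["targets"]}

```bash
ls; mkdir -p pics; python3 - <<'E'
from plant import r
import cv2
s=r.get_state();print(s['clock'],s['tool_pos'],s['eef_rot'],s['opening'])
for n in("scene","top"):
    i=r.camera_info(n);print(n,i)
    cv2.imwrite(f"pics/{n}0.png",r.snapshot(n)[:,:,::-1])
E
```

```text
pics
0.0 [0.1856474  0.59612955 0.23791298] [ 1.50279448e-01  9.88643136e-01 -9.12750222e-04 -6.48437755e-05] 0.9972654569688543
scene {'fx': 410.1272174674916, 'fy': 410.1272174674916, 'cx': 325.10553129806357, 'cy': 206.4652702785791, 'R': array([[ 0.54539226,  0.83806217,  0.01410989],
       [ 0.50717025, -0.31655907, -0.80160383],
       [-0.66732722,  0.44434464, -0.59768906]]), 't': array([-0.31479239, -0.14904224,  1.51451574])}
top {'fx': 430.9406440501728, 'fy': 430.9406440501728, 'cx': 314.9669456837697, 'cy': 203.33308767454463, 'R': array([[-0.0156489 , -0.99980085,  0.01238463],
       [-0.99170335,  0.01393922, -0.12778955],
       [ 0.12759147, -0.01428164, -0.99172398]]), 't': array([0.02158352, 0.53676615, 1.29622565])}
```

View pics/scene0.png

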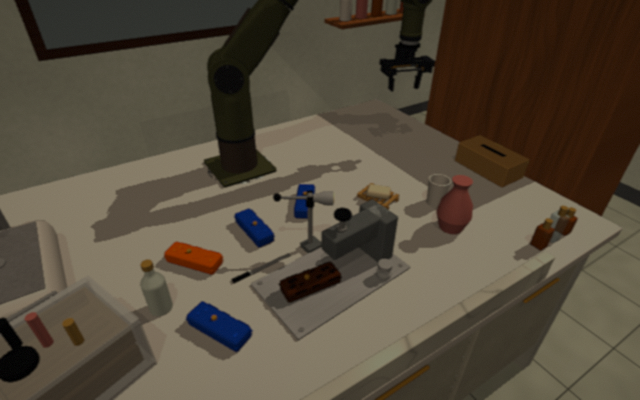

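View pics/top0.png

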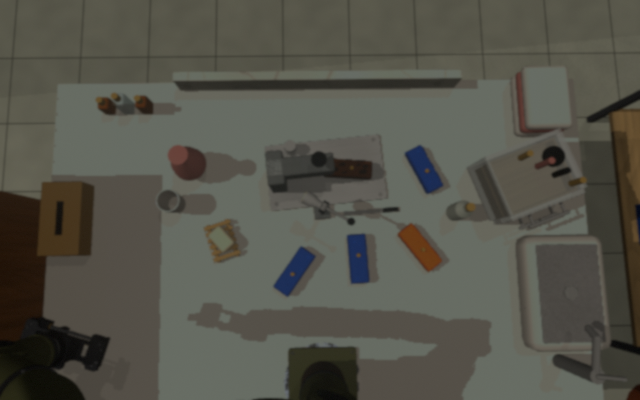

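The tortoiseshell case is at scene (310,280), top (352,169). Look-alikes in scene: blue at (254,227), (304,200) and (218,325), and orange at (193,257). I choose the brown one on the press bed and will check it in a close crop.

```bash
python3 - <<'E'
import cv2
a=cv2.imread("pics/top0.png")[125:230,255:405]; b=cv2.imread("pics/scene0.png")[175:335,240:420]
f=lambda c,k:cv2.convertScaleAbs(cv2.resize(c,None,fx=k,fy=k,interpolation=cv2.INTER_CUBIC),alpha=1.7,beta=15)
cv2.imwrite("pics/topc.png",f(a,5)); cv2.imwrite("pics/scenec.png",f(b,3.5))
E
```

```text
(no output)
```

View pics/topc.png

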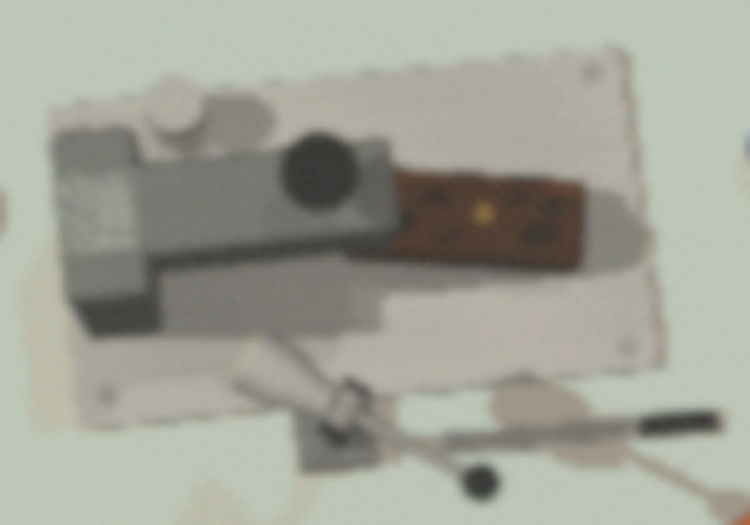

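View pics/scenec.png

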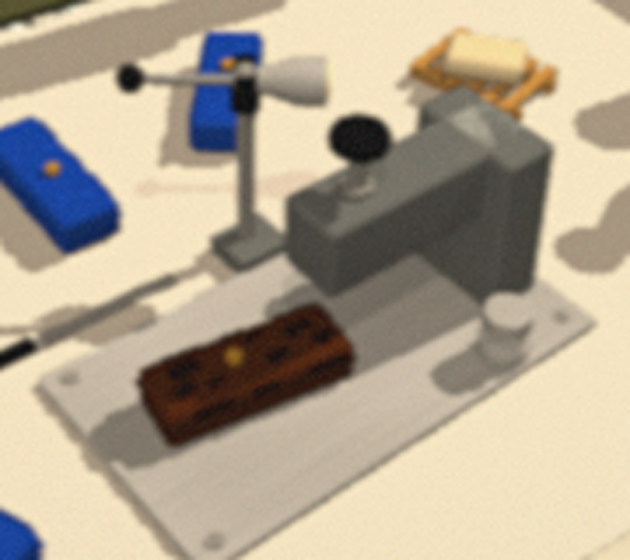

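The tortoiseshell case, with its brass stud at top-crop (484,213), lies on the bed in front of the head. The cap is at (319,172), the lamp ball at (481,482) and the lamp pivot near (345,400). The case is turned several degrees relative to the press.

```bash
cat > h.py <<'E'
import numpy as np
from scipy.optimize import least_squares
from plant import r
CI={n:r.camera_info(n) for n in("scene","top")}
def proj(n,X,ci=None):
    i=ci or CI[n]; c=i['R']@np.asarray(X)+i['t']; return np.array([i['fx']*c[0]/c[2]+i['cx'],i['fy']*c[1]/c[2]+i['cy']])
def unz(n,px,z,ci=None):
    i=ci or CI[n]; d=i['R'].T@np.array([(px[0]-i['cx'])/i['fx'],(px[1]-i['cy'])/i['fy'],1]); o=-i['R'].T@i['t']; return o+d*(z-o[2])/d[2]
T=lambda u,v:np.array([(u+.5)/5-.5+255,(v+.5)/5-.5+125])
S=lambda u,v:np.array([(u+.5)/3.5-.5+240,(v+.5)/3.5-.5+175])
E
python3 - <<'E'
from h import *
obs=[('top',T(625,48),(-.21,-.105,.008)),('top',T(662,367),(-.21,.105,.008)),('top',T(52,105),(.16,-.105,.008)),('top',T(85,430),(.16,.105,.008)),
('top',T(319,172),(0,0,.201)),('scene',S(360,137),(0,0,.201)),('scene',S(38,385),(-.21,.105,.008)),('scene',S(593,322),(.16,-.105,.008))]
def W(p,X): c,s=np.cos(p[2]),np.sin(p[2]); return np.array([p[0]+c*X[0]-s*X[1],p[1]+s*X[0]+c*X[1],X[2]])
f=lambda p:np.concatenate([proj(n,W(p,X))-u for n,u,X in obs])
s=least_squares(f,[.6,0,1.57],loss='soft_l1');p=s.x;print(p,np.degrees(p[2]));print(f(p).reshape(-1,2).round(1).tolist())
for nm,a,b,z in(('stud',T(484,213),S(234,356),.0505),('ball',T(481,482),S(130,77),.17)):
    X=least_squares(lambda X:np.r_[proj('top',X)-a,proj('scene',X)-b],[.6,0,.1]); X,c=X.x,X.cost
    c_,s_=np.cos(p[2]),np.sin(p[2]);d=X[:2]-p[:2]
    print(nm,X,c,'press',c_*d[0]+s_*d[1],-s_*d[0]+c_*d[1]); print(unz('top',a,z),unz('scene',b,z))
print('pivot',W(p,(0,.13,.17)),'tip',W(p,(0,0,.062)))
for P,Q in((T(400,172),T(583,183)),(T(345,258),T(580,270))):
    a,b=unz('top',P,.04),unz('top',Q,.04);print('case yaw',np.degrees(np.arctan2(*(a-b)[1::-1])))
q=[unz('scene',S(*x),.044) for x in((143,372),(318,306))];d=q[1]-q[0];print('scene yaw',np.degrees(np.arctan2(d[1],d[0])),q)
for x in((583,183),(580,270)):print(unz('top',T(*x),.04))
print('jar',unz('top',T(178,110),.045))
E
```

```text
[0.63994742 0.00240106 1.66508217] 95.40218106659836
[[-0.6, -0.7], [0.6, -0.3], [-0.4, -0.2], [-0.7, -0.3], [0.8, -0.8], [-0.8, -1.5], [-1.4, -1.6], [0.7, -0.4]]
stud [ 0.64635078 -0.10054064  0.04803767] 0.000516668289222949 press -0.10308732648420009 0.0033166503349475853
[ 0.64578606 -0.10035697  0.0505    ] [ 0.64840386 -0.10167825  0.0505    ]
ball [ 0.46877169 -0.08181664  0.17466377] 0.00874787345063484 press -0.06772808951732731 0.17834421106618242
[ 0.46905301 -0.08250554  0.17      ] [ 0.46291233 -0.07877695  0.17      ]
pivot [ 0.51052483 -0.00983795  0.17      ] tip [0.63994742 0.00240106 0.062     ]
case yaw 85.75564334596929
case yaw 86.2693398481124
scene yaw 85.53848164533512 [array([ 0.62218602, -0.16004858,  0.044     ]), array([ 0.6330723 , -0.02052731,  0.044     ])]
[ 0.6662941 -0.1637459  0.04     ]
[ 0.61121899 -0.16009828  0.04      ]
jar [0.71478672 0.08807355 0.045     ]
```

```bash
cat >> h.py <<'E'
from scipy.spatial.transform import Rotation as Ro
PX,PY,PA=.63995,.0024,1.66508
def W(X): c,s=np.cos(PA),np.sin(PA); return np.array([PX+c*X[0]-s*X[1],PY+s*X[0]+c*X[1],X[2]])
def rot(yaw_y,lean=0): # tool y at world yaw (deg), leaned about tool y
    a=np.radians(yaw_y); y=np.array([np.cos(a),np.sin(a),0]); z=np.array([0,0,-1.]); return Ro.from_matrix(np.c_[np.cross(y,z),y,z])*Ro.from_euler('y',lean,degrees=True)
def to(*poses):
    s=r.get_state(); R=Ro.from_quat(s['eef_rot'])
    print('now',s['clock'],s['tool_pos'].round(4) if hasattr(s['tool_pos'],'round') else s['tool_pos'],'F',np.round(s['contact_force'],1),'op',round(s['opening'],3))
    for p,Q in poses: print((R.inv().apply(np.asarray(p)-s['tool_pos'])*1000).round(1).tolist(),(R.inv()*Q).as_rotvec(degrees=True).round(1).tolist())
def ball(sw,ti): return W((-.085*np.sin(sw)*np.cos(ti),.13+.085*np.cos(sw)*np.cos(ti),.17+.085*np.sin(ti)))
E
python3 - <<'E'
from h import *
print(ball(.953,.05),ball(0,.7))
b=np.array([.469,-.082,.175-.019]); to((b+[0,0,.08],rot(150)),(b,rot(150)))
E
```

```text
[ 0.46808683 -0.08336254  0.17424823] [ 0.44580454 -0.01595918  0.2247585 ]
now 0.1 [0.1857 0.5962 0.238 ] F [-0.5 -0.1  0.2] op 0.999
[-472.1, -563.4, 3.0] [-0.1, -0.1, -77.3]
[-472.0, -563.2, 83.0] [-0.1, -0.1, -77.3]
```

{"api": "move_arm", "payload": {
  "targets": [
    [[1,-118,-141,0,0,0,-20],[1,-236,-282,0,0,0,-40],[1,-354,-423,0,0,0,-60],[1,-472,-563,3,0,0,-77.3],[1,-472,-563,3,0,0,-77.3],[1,-472,-563,3,0,0,-77.3],[1,-472,-563,3,0,0,-77.3],[1,-472,-563,3,0,0,-77.3],[1,-472,-563,3,0,0,-77.3],[1,-472,-563,3,0,0,-77.3]]
  ]
}}

```text
clock: 1.35
tool_pos: [0.427, 0.019, 0.2362]
eef_rot: [-0.5, 0.866, 0.0, 0.0]
contact_force: [0.8, 1.1, 0.3]
opening: 0.996
finger_force: 0.0
```

{"api": "move_arm", "payload": {
  "targets": [
    [[1,0,0,0,0,0,0],[1,0,0,0,0,0,0],[1,0,0,0,0,0,0]]
  ]
}}

```text
clock: 1.72
tool_pos: [0.4259, 0.0229, 0.2364]
eef_rot: [-0.502, 0.865, 0.0, 0.0]
contact_force: [-0.2, -0.3, 0.2]
opening: 1.003
finger_force: 0.0
```

```bash
python3 - <<'E'
from h import *
b=np.array([.4685,-.0825,.175-.019]); to((b+[0,0,.08],rot(150)),(b,rot(150)))
print(r.get_state()['q'])
E
```

```text
now 1.725 [0.4259 0.0229 0.2364] F [-0.2 -0.3  0.2] op 1.003
[70.4, -89.3, 0.4] [0.0, 0.0, 0.2]
[70.4, -89.3, 80.4] [0.0, 0.0, 0.2]
[ 0.28951695  0.50620607 -0.67356917  2.12072171  0.5037937   0.67536513
  1.89590425]
```

{"api": "move_arm", "payload": {
  "targets": [
    [[1,35,-45,0,0,0,0],[1,70.4,-89.3,0,0,0,0.2],[1,70.4,-89.3,0,0,0,0.2],[1,70.4,-89.3,0,0,0,0.2],[1,70.4,-89.3,20,0,0,0.2],[1,70.4,-89.3,40,0,0,0.2],[1,70.4,-89.3,60,0,0,0.2],[1,70.4,-89.3,80,0,0,0.2],[1,70.4,-89.3,80,0,0,0.2]]
  ]
}}

```text
clock: 2.85
tool_pos: [0.4675, -0.082, 0.1558]
eef_rot: [-0.501, 0.866, 0.001, -0.001]
contact_force: [0.0, -0.4, 0.5]
opening: 0.999
finger_force: 0.0
```

```bash
python3 - <<'E'
from h import *
import cv2
b=np.array([.4685,-.0825,.175-.019]); to((b,rot(150)))
a=cv2.convertScaleAbs(cv2.resize(r.snapshot("scene")[:,:,::-1][120:320,200:420],None,fx=3,fy=3,interpolation=2),alpha=1.7,beta=15)
cv2.imwrite("pics/g1.png",a)
E
```

```text
now 2.85 [ 0.4675 -0.082   0.1558] F [ 0.  -0.4  0.5] op 0.999
[-0.1, -1.1, -0.2] [0.2, -0.0, 0.1]
```

View pics/g1.png

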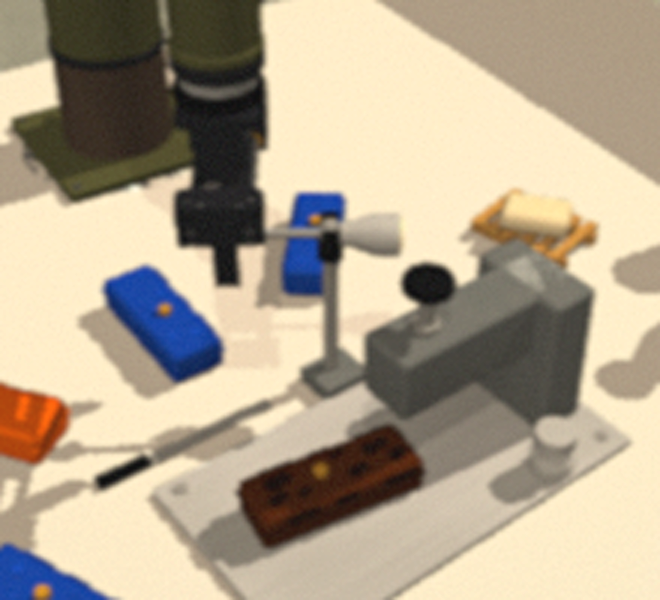

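The gripper straddles the lamp ball, with the rod running into it at (265,233). I close on it gently.

{"api": "move_arm", "payload": {
  "targets": [
    [[0,0,-1,0,0,0,0],[0,0,-1,0,0,0,0],[0,0,-1,0,0,0,0],[0,0,-1,0,0,0,0],[0,0,-1,0,0,0,0],[0,0,-1,0,0,0,0]]
  ],
  "newtons": 6
}}

```text
clock: 3.65
tool_pos: [0.4694, -0.0851, 0.1563]
eef_rot: [-0.498, 0.867, 0.0, 0.0]
contact_force: [-0.1, 0.4, -0.2]
opening: 0.343
finger_force: 0.0
```

```bash
python3 - <<'E'
from h import *
Z=np.array([0,0,.019])
s=r.get_state();g=np.array(s['tool_pos'])+Ro.from_quat(s['eef_rot']).apply([0,0,-.019])
pv=W((0,.13,.17));o=g-pv;print('grasp-pivot',o,np.linalg.norm(o),'op',s['opening'])
sw0=np.arctan2(o[1],o[0])-(PA+np.pi/2)+2*np.pi;print(sw0)
P=[(ball(k,.05)-Z,rot(95.4+np.degrees(k))) for k in np.linspace(.953,0,8)[1:]]+[(ball(0,t)-Z,rot(95.4)) for t in(.2,.35,.5,.6,.7)]
to(*P)
E
```

```text
grasp-pivot [-0.04113474 -0.07526505  0.0053157 ] 0.0859369010067091 op 0.3434119217764916
0.9763360237789325
now 3.65 [ 0.4694 -0.0851  0.1563] F [-0.1  0.4 -0.2] op 0.343
[-1.6, 13.5, 1.1] [0.0, 0.0, 7.6]
[-3.9, 24.8, 1.1] [0.0, 0.0, 15.4]
[-7.7, 35.7, 1.1] [0.0, 0.0, 23.2]
[-13.0, 46.0, 1.1] [0.0, 0.0, 31.0]
[-19.6, 55.5, 1.1] [0.0, 0.0, 38.8]
[-27.4, 64.0, 1.1] [0.0, 0.0, 46.6]
[-36.3, 71.3, 1.1] [0.0, 0.0, 54.4]
[-37.2, 70.0, -11.6] [0.0, 0.0, 54.4]
[-39.3, 67.2, -23.8] [0.0, 0.0, 54.4]
[-42.3, 63.0, -35.4] [0.0, 0.0, 54.4]
[-44.9, 59.4, -42.7] [0.0, 0.0, 54.4]
[-47.9, 55.2, -49.4] [0.0, 0.0, 54.4]
```

{"api": "move_arm", "payload": {
  "targets": [
    [[0,0,2,0,0,0,0],[0,0,2,0,0,0,0],[0,0,2,0,0,0,0],[0,0,2,0,0,0,0]]
  ]
}}

```text
clock: 4.15
tool_pos: [0.4676, -0.084, 0.1563]
eef_rot: [-0.499, 0.867, 0.0, -0.0]
contact_force: [0.4, -0.6, 0.7]
opening: 0.235
finger_force: 6.0
```

```bash
python3 - <<'E'
from h import *
Z=np.array([0,0,.019])
s=r.get_state();print(s['tool_pos'],s['opening'],s['finger_force'],s['contact_force'])
P=[(ball(k,.05)-Z,rot(95.4+np.degrees(k))) for k in np.linspace(.953,0,8)[1:]]+[(ball(0,t)-Z,rot(95.4)) for t in(.2,.35,.5,.6,.7)]
to(*P)
E
```

```text
[ 0.46756762 -0.08401381  0.15626983] 0.23465328367554927 5.982777178287506 [ 0.43542358 -0.61702262  0.69113007]
now 4.15 [ 0.4676 -0.084   0.1563] F [ 0.4 -0.6  0.7] op 0.235
[-1.6, 11.4, 1.0] [0.0, -0.0, 7.6]
[-3.9, 22.7, 1.0] [0.0, -0.0, 15.4]
[-7.7, 33.6, 1.0] [0.0, -0.0, 23.2]
[-13.0, 43.9, 1.0] [0.0, -0.0, 31.0]
[-19.6, 53.4, 1.0] [0.0, -0.0, 38.8]
[-27.4, 61.9, 1.0] [0.0, -0.0, 46.6]
[-36.3, 69.2, 1.0] [0.0, -0.0, 54.4]
[-37.2, 67.9, -11.6] [0.0, -0.0, 54.4]
[-39.2, 65.1, -23.9] [0.0, -0.0, 54.4]
[-42.3, 60.8, -35.5] [0.0, -0.0, 54.4]
[-44.9, 57.2, -42.7] [0.0, -0.0, 54.4]
[-47.9, 53.0, -49.5] [0.0, -0.0, 54.4]
```

{"api": "move_arm", "payload": {
  "targets": [
    [[0,-1.6,11.4,0.5,0,0,7.6],[0,-3.9,22.7,0.5,0,0,15.4],[0,-7.7,33.6,0.5,0,0,23.2],[0,-13,43.9,0.5,0,0,31],[0,-19.6,53.4,0.5,0,0,38.8],[0,-27.4,61.9,0.5,0,0,46.6],[0,-36.3,69.2,0.5,0,0,54.4],[0,-36.3,69.2,0.5,0,0,54.4],[0,-36.3,69.2,0.5,0,0,54.4]]
  ]
}}

```text
clock: 5.28
tool_pos: [0.4235, -0.0183, 0.1554]
eef_rot: [-0.049, 0.999, -0.0, -0.003]
contact_force: [-4.5, 0.6, 2.0]
opening: 0.235
finger_force: 5.9
```

```bash
python3 - <<'E'
from h import *
Z=np.array([0,0,.019])
s=r.get_state();print(s['opening'],s['finger_force'])
to(*[(ball(0,t)-Z,rot(95.4)) for t in(.05,.15,.25,.35,.45,.55,.65,.7)])
E
```

```text
0.23511858963248422 5.943966172635555
now 5.275 [ 0.4235 -0.0183  0.1554] F [-4.5  0.6  2. ] op 0.235
[-2.5, 0.3, 0.1] [-0.0, -0.3, 0.2]
[-3.3, 0.2, -8.3] [-0.0, -0.3, 0.2]
[-5.0, 0.2, -16.7] [-0.0, -0.3, 0.2]
[-7.4, 0.2, -24.8] [-0.0, -0.3, 0.2]
[-10.7, 0.2, -32.6] [-0.0, -0.3, 0.2]
[-14.7, 0.2, -40.1] [-0.0, -0.3, 0.2]
[-19.5, 0.2, -47.1] [-0.0, -0.3, 0.2]
[-22.1, 0.2, -50.5] [-0.0, -0.3, 0.2]
```

{"api": "move_arm", "payload": {
  "targets": [
    [[0,2.2,0,-8.4,0,0,0],[0,0.5,0,-16.8,0,0,0],[0,-1.9,0,-24.9,0,0,0],[0,-5.2,0,-32.7,0,0,0],[0,-9.2,0,-40.2,0,0,0],[0,-14,0,-47.2,0,0,0],[0,-16.6,0,-50.6,0,0,0],[0,-16.6,0,-50.6,0,0,0],[0,-16.6,0,-50.6,0,0,0]]
  ]
}}

```text
clock: 6.4
tool_pos: [0.4429, -0.0162, 0.2064]
eef_rot: [-0.047, 0.999, 0.0, 0.0]
contact_force: [-2.4, 0.9, 2.7]
opening: 0.235
finger_force: 5.8
```

```bash
python3 - <<'E'
from h import *
Z=np.array([0,0,.019])
s=r.get_state();print(s['opening'],s['finger_force'])
to(*[(ball(0,t)-Z,rot(95.4)) for t in(.65,.7)])
E
```

```text
0.23504060831700918 5.829314142465591
now 6.4 [ 0.4429 -0.0162  0.2064] F [-2.4  0.9  2.7] op 0.235
[-0.2, -0.0, 4.0] [0.0, 0.0, 0.0]
[-2.9, -0.0, 0.7] [0.0, 0.0, 0.0]
```

{"api": "move_arm", "payload": {
  "targets": [
    [[0.7,0,0,0,0,0,0],[0.7,0,0,0,0,0,0],[0.7,0,0,0,0,0,0],[0.7,0,0,-20,0,0,0],[0.7,0,0,-50,0,0,0],[0.7,40,0,-80,0,0,0],[0.7,80,60,-80,0,0,0],[0.7,80,120,-80,0,0,0],[0.7,80,170,-80,0,0,0],[0.7,80,170,-80,0,0,0]]
  ]
}}

```text
clock: 7.65
tool_pos: [0.3467, 0.1501, 0.2869]
eef_rot: [-0.052, 0.999, 0.002, 0.001]
contact_force: [0.6, -1.1, -0.4]
opening: 0.697
finger_force: 0.0
```

```bash
python3 - <<'E'
from h import *
import cv2
to()
a,b=[r.snapshot(n)[:,:,::-1] for n in("scene","top")]
f=lambda c:cv2.convertScaleAbs(cv2.resize(c,None,fx=6,fy=6,interpolation=2),alpha=1.7,beta=15)
cv2.imwrite("pics/s2.png",a);cv2.imwrite("pics/t2.png",b)
cv2.imwrite("pics/l2.png",np.hstack([f(a[165:260,265:330]),f(b[145:240,290:355])]))
E
```

```text
now 7.65 [0.3467 0.1501 0.2869] F [ 0.6 -1.1 -0.4] op 0.697
```

View pics/l2.png

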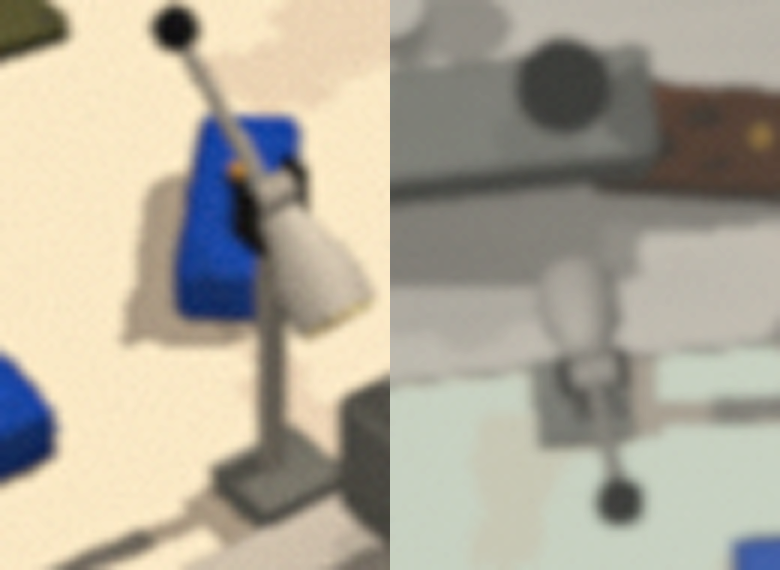

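```bash
python3 - <<'E'
from h import *
s=lambda u,v:np.array([(u+.5)/6-.5+265,(v+.5)/6-.5+165]); t=lambda u,v:np.array([(u-390+.5)/6-.5+290,(v+.5)/6-.5+145])
tri=lambda a,b:least_squares(lambda X:np.r_[proj('top',X)-b,proj('scene',X)-a],[.6,0,.1])
def P(X): c,q=np.cos(PA),np.sin(PA);d=X[:2]-[PX,PY];return np.r_[c*d[0]+q*d[1],-q*d[0]+c*d[1],X[2]]
x=tri(s(175,27),t(619,502));print('ball',x.x,x.cost,P(x.x),ball(0,.7))
print('pivot pred top',(proj('top',W((0,.13,.17)))-[290,145]+.5)*6+[390,0],'scene',(proj('scene',W((0,.13,.17)))-[265,165]+.5)*6)
e=W((0,.13-.06*np.cos(.7),.17-.06*np.sin(.7)));print('lens pred',(proj('top',e)-[290,145]+.5)*6+[390,0],(proj('scene',e)-[265,165]+.5)*6)
print('ballpred',(proj('top',ball(0,.7))-[290,145]+.5)*6+[390,0],(proj('scene',ball(0,.7))-[265,165]+.5)*6)
E
```

```text
ball [ 0.44605162 -0.01630666  0.224981  ] 0.005100928928899957 [-0.0003692   0.19479831  0.224981  ] [ 0.44580454 -0.01595918  0.2247585 ]
pivot pred top [598.15214854 371.6673941 ] scene [266.38351477 198.15397251]
lens pred [584.65516913 286.74877882] [330.7213177  320.14865152]
ballpred [619.07555716 503.31069238] [176.35761399  27.45058559]
```

```bash
cat >> h.py <<'E'
def grip(gp,yaw,lean,back=0): # yaw of case x
    Q=rot(yaw-90,lean); return np.asarray(gp)+Q.apply([0,0,.019-back]),Q
E
python3 - <<'E'
from h import *
g=grip((.6415,-.1534,.033),85.9,42,.12);print(g[0],g[1].as_matrix()[:,2])
to((g[0]+[0,-.0,.15],g[1]),g)
E
```

```text
[ 0.63666805 -0.22080923  0.10805763] [ 0.04784113  0.66741816 -0.74314483]
now 7.75 [0.3468 0.1454 0.2863] F [-0.5 -0.8 -0.1] op 0.698
[-253.5, -392.3, 28.3] [-36.4, 30.7, 94.6]
[-253.5, -392.2, 178.3] [-36.4, 30.7, 94.6]
```

{"api": "move_arm", "payload": {
  "targets": [
    [[1,-25,-39,-35,-3.6,3.1,9.5],[1,-50,-78,-45,-7.3,6.1,19],[1,-76,-118,-45,-11,9.2,28],[1,-101,-157,-45,-14.6,12.3,38],[1,-127,-196,-45,-18.2,15.3,47],[1,-152,-235,-45,-21.8,18.4,57],[1,-177,-274,-45,-25.5,21.5,66],[1,-203,-314,-30,-29,24.5,76],[1,-228,-353,0,-33,27.6,85],[1,-253,-392,28,-36.4,30.7,94.6]]
  ]
}}

```text
clock: 9.0
tool_pos: [0.635, -0.2255, 0.2565]
eef_rot: [0.687, 0.632, 0.263, -0.244]
contact_force: [1.0, 0.2, 0.6]
opening: 1.0
finger_force: 0.0
```

{"api": "move_arm", "payload": {
  "targets": [
    [[1,0,0,0,0,0,0],[1,0,0,0,0,0,0]]
  ]
}}

```text
clock: 9.25
tool_pos: [0.6351, -0.2217, 0.2587]
eef_rot: [0.684, 0.635, 0.264, -0.244]
contact_force: [-0.6, -0.3, 1.6]
opening: 0.999
finger_force: 0.0
```

```bash
python3 - <<'E'
from h import *
to(*[grip((.6415,-.1534,.033),85.9,42,b) for b in(.12,0)]);print(r.get_state()['q'])
E
```

```text
now 9.25 [ 0.6351 -0.2217  0.2587] F [-0.6 -0.3  1.6] op 0.999
[-100.2, 1.4, 112.4] [0.1, -0.1, -0.1]
[-100.5, 1.1, 232.4] [0.1, -0.1, -0.1]
[ 0.60788944  0.95346635 -0.12237491  1.13797074 -0.55650284  1.43569283
  0.63238677]
```

{"api": "move_arm", "payload": {
  "targets": [
    [[1,-33,1,37,0,0,0],[1,-67,1,75,0,0,0],[1,-100,1,112,0,0,0],[1,-100,1,112,0,0,0],[1,-100,1,112,0,0,0]]
  ]
}}

```text
clock: 9.88
tool_pos: [0.6386, -0.2202, 0.1118]
eef_rot: [0.683, 0.636, 0.264, -0.242]
contact_force: [-0.1, -0.6, 0.0]
opening: 0.999
finger_force: 0.0
```

```bash
python3 - <<'E'
from h import *
import cv2
to(*[grip((.6415,-.1534,.033),85.9,42,b) for b in(.12,0)]);print(r.get_state()['q'])
ci=r.camera_info("wrist");print(ci)
a=r.snapshot("wrist")[:,:,::-1]
cv2.imwrite("pics/w1.png",cv2.convertScaleAbs(a,alpha=1.6,beta=15))
E
```

```text
now 9.875 [ 0.6386 -0.2202  0.1118] F [-0.1 -0.6  0. ] op 0.999
[-3.1, -1.9, 2.3] [0.3, -0.0, 0.2]
[-3.2, -2.4, 122.3] [0.3, -0.0, 0.2]
[ 0.61063348  1.1240256  -0.13553336  1.1985927  -0.55875456  1.23727729
  0.75993093]
{'fx': 336.35011455696673, 'fy': 336.35011455696673, 'cx': 314.8775403853184, 'cy': 198.87062799858802, 'R': array([[ 0.99736424, -0.07233921,  0.00562291],
       [-0.06284456, -0.89998801, -0.43136081],
       [ 0.03626485,  0.42987047, -0.90216198]]), 't': array([-0.65281024, -0.0819444 ,  0.33344052])}
```

View pics/w1.png

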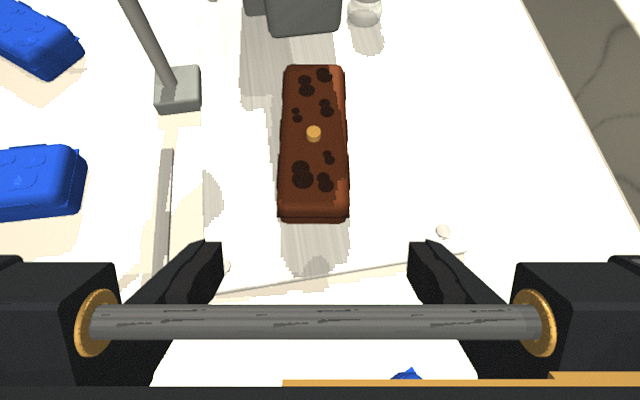

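```bash
python3 - <<'E'
from h import *
ci=r.camera_info("wrist");u=lambda x,y,z:unz('',(x,y),z,ci)
print('stud',u(314,130,.051))
a=(u(286,72,.038)+u(344.5,72,.038))/2;b=(u(278,206,.036)+u(349.5,206,.036))/2;print(a,b,np.degrees(np.arctan2(*(a-b)[1::-1])))
print('near bottom',u(278,219,.012),u(349,221,.012), 'w',u(278,206,.036),u(349.5,206,.036))
print(u(223,244,.05),u(443,231,.008),u(225,267,.008),'bedcorner pred')
print(W((-.19,-.085,.008)),W((-.19,.085,.008)))
E
```

```text
stud [ 0.6466783 -0.0999653  0.051    ]
[ 0.65334796 -0.02419668  0.038     ] [ 0.64230309 -0.15952267  0.036     ] 85.33404747612329
near bottom [ 0.61291582 -0.15838992  0.012     ] [ 0.67111038 -0.16424834  0.012     ] w [ 0.61515068 -0.15762661  0.036     ] [ 0.6694555  -0.16141874  0.036     ]
[ 0.5783753  -0.18973019  0.05      ] [ 0.74816117 -0.17695083  0.008     ] [ 0.57013266 -0.19440213  0.008     ] bedcorner pred
[ 0.74245985 -0.17875389  0.008     ] [ 0.57321489 -0.19475838  0.008     ]
```

```bash
python3 - <<'E'
from h import *
to(*[grip((.6425,-.1528,.033),85.5,42,b) for b in(.12,.05,0)])
E
```

```text
now 9.925 [ 0.6388 -0.2206  0.1121] F [ 0.1 -0.2  1.1] op 1.004
[-2.5, -1.7, 3.2] [0.0, 0.0, 0.5]
[-2.5, -1.8, 73.2] [0.0, 0.0, 0.5]
[-2.4, -1.8, 123.2] [0.0, 0.0, 0.5]
```

{"api": "move_arm", "payload": {
  "targets": [
    [[1,-2.5,-1.8,25,0,0,0.5],[1,-2.5,-1.8,50,0,0,0.5],[1,-2.5,-1.8,73,0,0,0.5],[1,-2.5,-1.8,90,0,0,0.5],[1,-2.5,-1.8,105,0,0,0.5],[1,-2.5,-1.8,105,0,0,0.5],[1,-2.5,-1.8,105,0,0,0.5]]
  ]
}}

```text
clock: 10.8
tool_pos: [0.6406, -0.1528, 0.0291]
eef_rot: [0.687, 0.632, 0.262, -0.244]
contact_force: [0.2, -0.3, 0.1]
opening: 0.999
finger_force: 0.0
```

```bash
python3 - <<'E'
from h import *
to(*[grip((.6425,-.1528,.033),85.5,42,b) for b in(.018,0)]);print(r.get_state()['q'])
E
```

```text
now 10.8 [ 0.6406 -0.1528  0.0291] F [ 0.2 -0.3  0.1] op 0.999
[2.7, 1.8, -1.8] [-0.1, -0.0, -0.2]
[2.7, 1.9, 16.2] [-0.1, -0.0, -0.2]
[ 0.55089353  1.19917984 -0.17055242  1.32037626 -0.60553737  1.02946244
  0.8070714 ]
```

{"api": "move_arm", "payload": {
  "targets": [
    [[1,2,1,0,0,0,0],[1,2,1,0,0,0,0],[1,2,1,0,0,0,0]]
  ]
}}

```text
clock: 11.18
tool_pos: [0.6415, -0.1507, 0.0301]
eef_rot: [0.686, 0.632, 0.262, -0.245]
contact_force: [0.4, -0.6, 0.2]
opening: 1.002
finger_force: 0.0
```

```bash
python3 - <<'E'
from h import *
to(*[grip((.6425,-.1528,.033),85.5,42,b) for b in(.018,0)])
E
```

```text
now 11.175 [ 0.6415 -0.1507  0.0301] F [ 0.4 -0.6  0.2] op 1.002
[0.4, 1.2, -2.5] [-0.2, -0.1, -0.3]
[0.4, 1.2, 15.5] [-0.2, -0.1, -0.3]
```

{"api": "move_arm", "payload": {
  "targets": [
    [[1,0.5,1,8,0,0,0],[1,0.5,1,15,0,0,0],[1,0.5,1,15,0,0,0],[0,0.5,1,15,0,0,0],[0,0.5,1,15,0,0,0],[0,0.5,1,15,0,0,0],[0,0.5,1,15,0,0,0],[0,0.5,1,15,0,0,0],[0,0.5,1,15,0,0,0]]
  ],
  "newtons": 15
}}

```text
clock: 12.3
tool_pos: [0.6432, -0.1404, 0.0192]
eef_rot: [0.687, 0.632, 0.262, -0.245]
contact_force: [-0.8, -0.9, 1.4]
opening: 0.634
finger_force: 15.0
```

```bash
python3 - <<'E'
from h import *
import cv2
to(grip((.6425,-.1528,.033),85.5,42,0));print(r.get_state()['finger_force'],r.get_state()['moment'])
ci=r.camera_info("wrist");a=r.snapshot("wrist")[:,:,::-1]
h=cv2.cvtColor(a,cv2.COLOR_BGR2HSV)
p=proj('',(.6467,-.1,.051),ci);print('stud pred px',p)
np.save('ci.npy',ci,allow_pickle=True);cv2.imwrite("pics/w2.png",cv2.convertScaleAbs(a,alpha=1.3,beta=10))
E
```

```text
now 12.3 [ 0.6432 -0.1404  0.0192] F [-0.8 -0.9  1.4] op 0.634
[-0.1, 0.3, 0.4] [-0.2, -0.1, -0.3]
14.994806055910885 [-0.67314224  0.02090207 -0.03106912]
stud pred px [316.46575791 148.6027761 ]
```

View pics/w2.png

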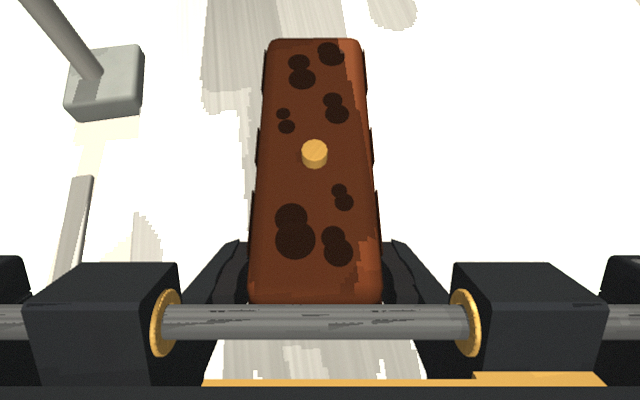

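The case is gripped across its near end and the stud top shows at (314.5,148).

```bash
python3 - <<'E'
from h import *
ci=np.load('ci.npy',allow_pickle=True).item()
st=unz('',(314.5,148),.051,ci);print('stud',st)
d=np.array([PX-st[0],PY-st[1],0]);print(d)
s=r.get_state();R=Ro.from_quat(s['eef_rot'])
for k in(.25,.5,.75,.8,1):print(k,(R.inv().apply(d*k)*1000).round(1))
E
```

```text
stud [ 0.6458523  -0.09960714  0.051     ]
[-0.0059023   0.10200714  0.        ]
0.25 [18.8 -3.5 17. ]
0.5 [37.6 -7.  33.9]
0.75 [ 56.3 -10.5  50.9]
0.8 [ 60.1 -11.2  54.3]
1 [ 75.1 -14.   67.8]
```

{"api": "move_arm", "payload": {
  "targets": [
    [[0,7.5,-1.4,6.8,0,0,0],[0,15,-2.8,13.6,0,0,0],[0,22.5,-4.2,20.3,0,0,0],[0,30,-5.6,27.1,0,0,0],[0,37.6,-7,33.9,0,0,0],[0,45,-8.4,40.7,0,0,0],[0,52.6,-9.8,47.5,0,0,0],[0,60.1,-11.2,54.3,0,0,0],[0,60.1,-11.2,54.3,0,0,0],[0,60.1,-11.2,54.3,0,0,0]]
  ]
}}

```text
clock: 13.6
tool_pos: [0.6376, -0.056, 0.0193]
eef_rot: [0.685, 0.633, 0.262, -0.247]
contact_force: [-0.6, 2.4, 0.8]
opening: 0.635
finger_force: 15.0
```

```bash
python3 - <<'E'
from h import *
import cv2
to();print(r.get_state()['finger_force'],r.get_state()['q'])
ci=r.camera_info("wrist");a=r.snapshot("wrist")[:,:,::-1]
np.save('ci3.npy',ci,allow_pickle=True)
print('tip pred',proj('',(PX,PY,.062),ci),'head front corners',proj('',W((-.045,.028,.088)),ci),proj('',W((-.045,-.028,.088)),ci))
cv2.imwrite("pics/w3.png",cv2.convertScaleAbs(a,alpha=1.5,beta=20))
E
```

```text
now 13.6 [ 0.6376 -0.056   0.0193] F [-0.6  2.4  0.8] op 0.635
15.001093234168366 [ 0.46503752  1.1769168  -0.23136273  1.48025307 -0.6766385   0.84963783
  0.81666037]
tip pred [310.87988479 100.52802763] head front corners [243.7531646  165.26512389] [419.41147381 138.98371806]
```

View pics/w3.png

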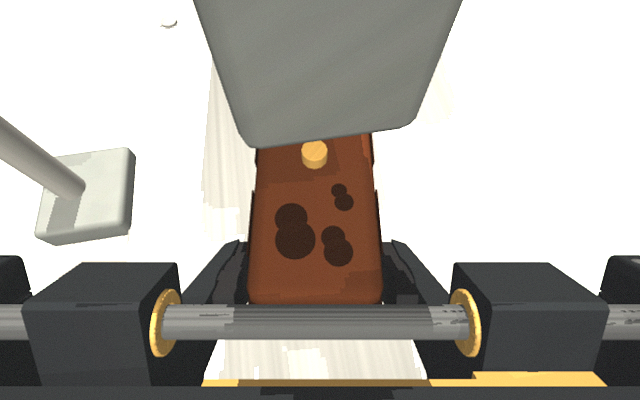

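```bash
python3 - <<'E'
from h import *
import cv2
def P(X): c,q=np.cos(PA),np.sin(PA);d=X[:2]-[PX,PY];return (np.r_[c*d[0]+q*d[1],-q*d[0]+c*d[1],X[2]]*1000).round(1)
w1={'fx':336.35,'fy':336.35,'cx':314.8775,'cy':198.8706,'R':np.array([[ 0.99736424,-0.07233921,0.00562291],[-0.06284456,-0.89998801,-0.43136081],[0.03626485,0.42987047,-0.90216198]]),'t':np.array([-0.65281024,-0.0819444,0.33344052])}
w3=np.load('ci3.npy',allow_pickle=True).item()
print('bed front x should be -210:',P(unz('',(217,297),.008,w1)),P(unz('',(466,252),.008,w1)))
print('head w1',P(unz('',(267,36),.088,w1)),P(unz('',(341,29),.088,w1)))
for z in(.088,.091):print('head w3',P(unz('',(243,148),z,w3)),P(unz('',(415,122),z,w3)))
# cap segmentation
for n,f,(u0,v0),R in(('top','pics/t2.png',(318.8,159.4),11),('scene','pics/s2.png',(342.8,214),12)):
    g=cv2.cvtColor(cv2.imread(f),cv2.COLOR_BGR2GRAY);k=8;x0,y0=int(u0-R),int(v0-R)
    c=cv2.resize(g[y0:y0+2*R,x0:x0+2*R],None,fx=k,fy=k,interpolation=cv2.INTER_CUBIC)
    for th in(30,40,50,60):
        m=(c<th).astype(np.uint8);N,l,s,ce=cv2.connectedComponentsWithStats(m);i=l[R*k,R*k]
        if i: print(n,th,(s[i][:4]/k).round(1)+[x0-.5,y0-.5,0,0],ce[i]/k+[x0-.5,y0-.5])
    print(n,'pred cap circle', [np.r_[proj(n,[PX+.022*np.cos(a),PY+.022*np.sin(a),.201])].round(1).tolist() for a in(0,1.57,3.14,4.71)],proj(n,[PX,PY,.201]))
E
```

```text
bed front x should be -210: [-210.9   95.4    8. ] [-208.4 -102.8    8. ]
head w1 [-35.5  29.2  88. ] [-36.8 -29.1  88. ]
head w3 [-38.6  27.7  88. ] [-38.2 -28.6  88. ]
head w3 [-40.8  27.3  91. ] [-40.4 -27.1  91. ]
top 30 [312.3 152.9  12.8  12.2] [318.47705706 158.89456324]
top 40 [311.1 152.   15.1  14.2] [318.55410852 159.12356213]
top 50 [310.4 151.6  18.1  15.4] [318.96209684 159.34592671]
top 60 [309.5 151.3  19.   18.2] [319.21087581 159.9690192 ]
top pred cap circle [[319.1, 150.3], [311.2, 158.3], [319.4, 166.1], [327.3, 158.1]] [319.23017714 158.16351666]
scene 30 [334.3 208.   16.5  13.5] [342.47920881 214.48350726]
scene 40 [334.  207.9  17.2  14.2] [342.54972416 214.62363135]
scene 50 [333.9 207.6  18.   17.9] [342.62837327 215.44425554]
scene 60 [333.6 207.4  19.9  18.1] [343.27099795 216.49162277]
scene pred cap circle [[347.1, 217.1], [349.2, 209.3], [336.4, 207.5], [333.9, 215.3]] [341.65597149 212.24168669]
```

```bash
python3 - <<'E'
from h import *
w3=np.load('ci3.npy',allow_pickle=True).item()
print('cam',-w3['R'].T@w3['t'],'stud',unz('',(314.3,149),.051,w3))
to();s=r.get_state();R=Ro.from_quat(s['eef_rot'])
for k in(.33,.66,1):print((R.inv().apply(np.array([-.001,.0195,-.0003])*k)*1000).round(1))
E
```

```text
cam [ 0.63454841 -0.10091024  0.17643117] stud [ 0.63998406 -0.01570637  0.051     ]
now 13.65 [ 0.6376 -0.0563  0.0193] F [-0.3  2.5  1.2] op 0.634
[ 4.7 -0.8  4.4]
[ 9.3 -1.7  8.7]
[14.1 -2.5 13.3]
```

{"api": "move_arm", "payload": {
  "targets": [
    [[0,3.5,-0.6,3.3,0,0,0],[0,7,-1.2,6.6,0,0,0],[0,10.5,-1.8,10,0,0,0],[0,14.1,-2.5,13.3,0,0,0],[0,14.1,-2.5,13.3,0,0,0],[0,14.1,-2.5,13.3,0,0,0],[0,14.1,-2.5,13.3,0,0,0]]
  ]
}}

```text
clock: 14.52
tool_pos: [0.6386, -0.0414, 0.0192]
eef_rot: [0.687, 0.632, 0.262, -0.243]
contact_force: [0.5, -4.8, 5.9]
opening: 0.634
finger_force: 15.0
```

```bash
python3 - <<'E'
from h import *
to();s=r.get_state();R=Ro.from_quat(s['eef_rot'])
p=np.array(s['tool_pos']);st=p-np.array([.6376,-.0561,.0193])+np.array([.6401,-.0155,.051]);d=np.array([.6393,.004,.051])-st
print('stud',st,'todo',d,(R.inv().apply(d)*1000).round(1),s['finger_force'])
E
```

```text
now 14.525 [ 0.6386 -0.0414  0.0192] F [ 0.5 -4.8  5.9] op 0.634
stud [ 0.64111369 -0.00077222  0.0508775 ] todo [-0.00181369  0.00477222  0.0001225 ] [ 3.5 -2.2  3. ] 14.980516175273806
```

{"api": "move_arm", "payload": {
  "targets": [
    [[0,0,0,0,0,0,0],[0,0,0,0,0,0,0],[0,0,0,0,0,0,0]]
  ]
}}

```text
clock: 14.9
tool_pos: [0.6386, -0.0414, 0.0192]
eef_rot: [0.687, 0.632, 0.262, -0.243]
contact_force: [0.1, -4.3, 6.3]
opening: 0.635
finger_force: 15.0
```

```bash
python3 - <<'E'
from h import *
import cv2
to();s=r.get_state();R=Ro.from_quat(s['eef_rot']);print(s['moment'],R.apply([0,0,1]))
ci=r.camera_info("wrist");a=r.snapshot("wrist")[:,:,::-1]
np.save('ci4.npy',ci,allow_pickle=True)
b=r.snapshot("scene")[:,:,::-1][160:310,250:420]
f=lambda c,k:cv2.convertScaleAbs(cv2.resize(c,None,fx=k,fy=k,interpolation=2),alpha=1.6,beta=20)
A=f(a[60:330,190:450],1.5);B=f(b,2.4);h=min(len(A),len(B));print(A.shape,B.shape)
cv2.imwrite("pics/w4.png",np.hstack([A[:h],B[:h]]))
E
```

```text
now 14.9 [ 0.6386 -0.0414  0.0192] F [ 0.1 -4.3  6.3] op 0.635
[-0.51052219  0.14022151 -0.0971517 ] [ 0.05295265  0.66617823 -0.74391033]
(405, 390, 3) (360, 408, 3)
```

View pics/w4.png

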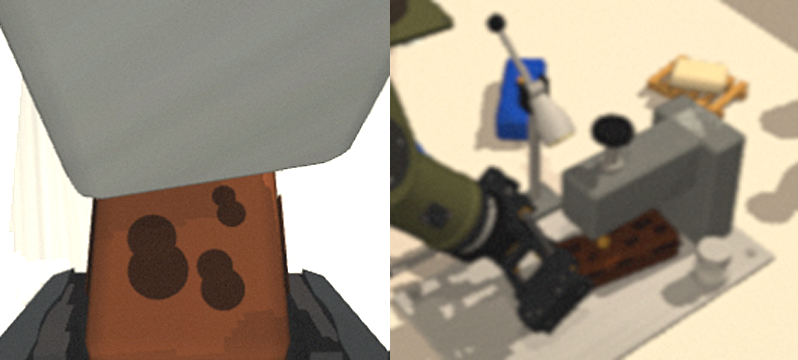

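Last view: the case is under the head, its stud shows at crop (604,243), and the gripper is close to the head's lower front edge. I nudge it a little further and watch whether it still moves.

```bash
python3 - <<'E'
from h import *
ci=np.load('ci4.npy',allow_pickle=True).item()
def P(X): c,q=np.cos(PA),np.sin(PA);d=X[:2]-[PX,PY];return (np.r_[c*d[0]+q*d[1],-q*d[0]+c*d[1],X[2]]*1000).round(1)
print('stud scene',unz('scene',(338.9,261),.051),P(unz('scene',(338.9,261),.051)),'head',P(unz('',(249,190),.09,ci)),P(unz('',(420,163),.09,ci)))
s=r.get_state();R=Ro.from_quat(s['eef_rot'])
print((R.inv().apply(np.array([-.001,.004,.001]))*1000).round(1))
E
```

```text
stud scene [ 0.64717868 -0.00425782  0.051     ] [-7.3 -6.6 51. ] head [-40.   24.6  90. ] [-40.1 -26.8  90. ]
[ 3.6 -1.3  1.9]
```

{"api": "move_arm", "payload": {
  "targets": [
    [[0,1.7,-0.6,1,0,0,0],[0,3.5,-1.2,2,0,0,0],[0,3.5,-1.2,2,0,0,0],[0,3.5,-1.2,2,0,0,0]]
  ]
}}

```text
clock: 15.5
tool_pos: [0.6365, -0.0353, 0.0193]
eef_rot: [0.687, 0.632, 0.262, -0.245]
contact_force: [1.1, -2.7, 1.0]
opening: 0.633
finger_force: 15.0
```

{"api": "move_arm", "payload": {
  "targets": [
    [[1,0,0,0,0,0,0],[1,0,0,0,0,0,0],[1,0,0,0,0,0,0],[1,0,0,0,0,0,0],[1,0,0,-15,0,0,0],[1,0,0,-40,0,0,0],[1,0,0,-70,0,0,0],[1,0,0,-100,0,0,0],[1,0,0,-100,0,0,0],[1,0,0,-100,0,0,0]]
  ]
}}

```text
clock: 16.75
tool_pos: [0.6313, -0.1009, 0.0937]
eef_rot: [0.686, 0.632, 0.262, -0.246]
contact_force: [-0.9, 1.0, -0.2]
opening: 1.005
finger_force: 0.0
```

```bash
python3 - <<'E'
from h import *
import cv2
to()
ci=r.camera_info("wrist");a=r.snapshot("wrist")[:,:,::-1];b=r.snapshot("scene")[:,:,::-1]
cv2.imwrite("pics/w5.png",a);cv2.imwrite("pics/s5.png",b);np.save('ci5.npy',ci,allow_pickle=True)
for n,im,c in(('wrist',a,ci),('scene',b,CI['scene'])):
    h=cv2.cvtColor(im,cv2.COLOR_BGR2HSV);p=proj('',(.639,.0053,.051),c);print(n,'pred stud',p)
    x,y=p.round().astype(int);w=h[max(0,y-25):y+25,x-25:x+25]
    m=((w[...,0]>13)&(w[...,0]<28)&(w[...,1]>110)&(w[...,2]>70)).astype(np.uint8)
    N,l,s,ce=cv2.connectedComponentsWithStats(m)
    for i in range(1,N):
        if s[i][4]>3:print(s[i][:]+[x-25,max(0,y-25),0,0,0],ce[i]+[x-25,max(0,y-25)])
# case lateral edges in wrist at a few rows (brown vs rest)
h=cv2.cvtColor(a,cv2.COLOR_BGR2HSV);m=((h[...,0]<14)&(h[...,1]>90))
for y in range(60,260,15):
    q=np.flatnonzero(m[y,200:440])+200
    if len(q):print(y,q[0],q[-1],len(q))
E
```

```text
now 16.75 [ 0.6313 -0.1009  0.0937] F [-0.9  1.  -0.2] op 1.005
wrist pred stud [315.11463822 130.78768046]
scene pred stud [340.14707424 257.72504922]
150 279 351 20
165 278 353 74
180 277 354 76
195 277 354 78
210 276 355 80
225 277 355 74
255 416 416 1
```

```bash
python3 - <<'E'
from h import *
import cv2
ci=np.load('ci5.npy',allow_pickle=True).item();a=cv2.imread('pics/w5.png');h=cv2.cvtColor(a,cv2.COLOR_BGR2HSV);m=((h[...,0]<14)&(h[...,1]>90))
q=np.flatnonzero(m[100:280,315])+100;print('col315',q[0],q[-1])
u=lambda x,y,z:unz('',(x,y),z,ci)
for y in(165,195,210):
    k=np.flatnonzero(m[y,200:440])+200;print('mid',(u(k[0],y,.037)+u(k[-1],y,.037))/2)
print('end bottom',u(315,q[-1],.013))
# same measure in head edge
g=cv2.cvtColor(a,cv2.COLOR_BGR2GRAY)
print(proj('',W((-.045,0,.088)),ci),g[100:175:3,315])
# scene brass
b=cv2.imread('pics/s5.png');H=cv2.cvtColor(b,cv2.COLOR_BGR2HSV);print(b[252:266,334:348].max(2));print(H[252:266,334:348,0])
E
```

```text
col315 153 231
mid [ 0.63756177 -0.0152293   0.037     ]
mid [ 0.63558227 -0.03995723  0.037     ]
mid [ 0.63465461 -0.0515393   0.037     ]
end bottom [ 0.63367499 -0.05812255  0.013     ]
[330.48926382 158.08503183] [62 57 59 58 60 60 62 60 57 59 55 59 58 58 57 56 55 56 32 28 29 30 29 27
 28]
[[38 38 36 34 33 34 32 33 34 34 35 33 33 34]
 [40 38 36 34 36 35 33 33 34 32 33 30 28 27]
 [39 39 35 31 33 32 35 31 33 29 29 24 25 25]
 [39 37 34 33 31 33 32 33 29 25 23 22 23 25]
 [40 37 33 33 33 35 40 40 31 24 23 24 25 24]
 [38 36 34 35 40 47 55 55 44 30 26 25 26 26]
 [37 35 33 36 49 62 67 66 50 35 24 27 25 24]
 [33 29 29 36 53 68 70 64 50 34 25 26 28 27]
 [27 27 28 34 53 64 67 60 45 32 27 26 25 28]
 [25 27 27 29 41 54 57 52 37 28 27 28 29 32]
 [25 24 25 26 30 36 36 33 33 29 28 31 30 30]
 [26 26 23 23 25 26 26 29 28 29 30 31 30 31]
 [22 19 19 22 26 27 29 31 30 30 32 31 31 30]
 [16 14 14 19 26 29 29 30 31 30 31 32 32 32]]
[[24 24 20 30 18 18 18 18 24 18 24 15 18 15]
 [20 18 23 25 20 23 30 23 15 23 18 18 13 14]
 [25 23 25 24 20 30 12 30 25 23 11 15  9  8]
 [23 20 18 18 38 23 18 15 13 10 11  8 11 10]
 [25 24 30 20 17 19 19 16 13 11  7  9  8  5]
 [35 18 26 17 15 17 18 17 17 12  9 10  9 11]
 [24 24 17 18 15 18 18 17 18 13 11  7  9  8]
 [11 15  9 14 17 18 18 18 17 15  9  8 11  8]
 [ 7 10 10 13 17 18 18 18 18 15  8 10  5  9]
 [10 11 10 13 17 16 17 17 15 10 12  8 10 10]
 [ 8 11  7 10 11 13 15 15 12  8 10 11  9 11]
 [ 8 11  9  8  9  9  9  9  9 11  8 10 10  9]
 [ 9  6  6  8  8  9 11 10 11 10  8 11  9 10]
 [ 9  9  7  9 10 11 10  9 11 10  9  9 10 10]]
```

```bash
python3 - <<'E'
from h import *
import cv2
def cen(f,x,y,R=7):
    im=cv2.imread(f).astype(float)[y-R:y+R+1,x-R:x+R+1];w=np.clip(im[...,2]-im[...,0]-22,0,None)*(im[...,1]>35);Y,X=np.mgrid[-R:R+1,-R:R+1];return np.array([x+(X*w).sum()/w.sum(),y+(Y*w).sum()/w.sum()])
c0,c5=cen('pics/scene0.png',306,276),cen('pics/s5.png',340,259);print(c0,c5)
a,b=unz('scene',c0,.0495),unz('scene',c5,.0495);print(a,b,'delta',b-a,'stud',np.array([.6463,-.1,0])+b-a)
# cap centre by silhouette fit (top disc + 10mm side), top & scene
from itertools import product
th=np.linspace(0,2*np.pi,60)
def sil(n,X,k,R,o,side):
    P=np.array([proj(n,[X[0]+.022*np.cos(t),X[1]+.022*np.sin(t),z]) for z in(.201,.201-side) for t in th])
    H=cv2.convexHull(((P-o+.5)*k).astype(np.float32)).astype(np.int32);m=np.zeros((2*R*k,2*R*k),np.uint8);cv2.fillConvexPoly(m,H,1);return m
for n,f,(u0,v0),R,T_ in(('top','pics/t2.png',(319,159),12,(45,55)),('scene','pics/s2.png',(342,214),12,(35,45))):
    g=cv2.cvtColor(cv2.imread(f),cv2.COLOR_BGR2GRAY);k=8;o=np.array([u0-R,v0-R])
    c=cv2.resize(g[o[1]:o[1]+2*R,o[0]:o[0]+2*R],None,fx=k,fy=k,interpolation=cv2.INTER_CUBIC)
    for t in T_:
      l=cv2.connectedComponents((c<t).astype(np.uint8))[1];m=(l==l[R*k,R*k])
      best=max(((m&(sil(n,(PX+dx,PY+dy),k,R,o,s)>0)).sum()/(m|(sil(n,(PX+dx,PY+dy),k,R,o,s)>0)).sum(),dx,dy,s) for dx in np.arange(-.006,.0061,.0015) for dy in np.arange(-.006,.0061,.0015) for s in(.008,.012,.016))
      print(n,t,best)
E
```

```text
[306.36117381 276.36794582] [340.04945055 258.94505495]
[ 0.6474287  -0.10150558  0.0495    ] [0.64131995 0.00345036 0.0495    ] delta [-0.00610875  0.10495594  0.        ] stud [0.64019125 0.00495594 0.        ]
top 45 (np.float64(0.8614987080103359), np.float64(-0.003000000000000001), np.float64(0.0014999999999999979), 0.008)
top 55 (np.float64(0.7664233576642335), np.float64(-0.003000000000000001), np.float64(0.0014999999999999979), 0.008)
scene 35 (np.float64(0.8073101490418737), np.float64(0.004499999999999997), np.float64(-0.0015000000000000013), 0.008)
scene 45 (np.float64(0.842347604975603), np.float64(0.004499999999999997), np.float64(-0.0015000000000000013), 0.008)
```

```bash
python3 - <<'E'
from h import *
s=r.get_state();p=np.array(s['tool_pos']);Q=Ro.from_quat(s['eef_rot']);U=rot(-4.5)
to((p+[0,0,.07],Q),(p+[0,0,.15],Q),(np.array([.64,-.03,.26]),U),(np.array([.64,.003,.225]),U))
E
```

```text
now 16.85 [ 0.631  -0.1002  0.0932] F [-0.7 -0.5  0.3] op 1.0
[47.0, -0.5, -51.9] [0.0, 0.0, 0.0]
[100.7, -1.0, -111.2] [0.0, 0.0, 0.0]
[164.4, 2.3, -76.2] [-0.4, -42.2, -0.1]
[165.2, -0.0, -28.2] [-0.4, -42.2, -0.1]
```

{"api": "move_arm", "payload": {
  "targets": [
    [[0,24,0,-26,0,0,0],[0,47,0,-52,0,0,0],[0,74,0,-82,0,0,0],[0,101,-1,-111,0,-8,0],[0,122,0,-100,-0.1,-18,0],[0,143,1,-88,-0.2,-27,0],[0,164,2,-76,-0.4,-36,-0.1],[0,164,2,-76,-0.4,-42.2,-0.1],[0,165,0,-45,-0.4,-42.2,-0.1],[0,165,0,-45,-0.4,-42.2,-0.1]]
  ]
}}

```text
clock: 18.1
tool_pos: [0.6379, -0.0056, 0.2353]
eef_rot: [0.733, 0.68, -0.002, -0.001]
contact_force: [0.5, -0.6, -0.1]
opening: 0.006
finger_force: 0.0
```

{"api": "move_arm", "payload": {
  "targets": [
    [[0,0,0,0,0,0,0],[0,0,0,0,0,0,0],[0,0,0,0,0,0,0]]
  ]
}}

```text
clock: 18.48
tool_pos: [0.64, -0.0112, 0.2383]
eef_rot: [0.736, 0.677, -0.0, 0.002]
contact_force: [-0.1, -0.5, 0.5]
opening: 0.0
finger_force: 0.0
```

```bash
python3 - <<'E'
from h import *
U=rot(-4.5);to(*[(np.array([.64,.003,z]),U) for z in(.215,.203,.19,.185,.18)])
E
```

```text
now 18.475 [ 0.64   -0.0112  0.2383] F [-0.1 -0.5  0.5] op 0.0
[14.2, -1.2, 23.3] [0.2, 0.1, -0.2]
[14.2, -1.3, 35.3] [0.2, 0.1, -0.2]
[14.2, -1.3, 48.3] [0.2, 0.1, -0.2]
[14.2, -1.3, 53.3] [0.2, 0.1, -0.2]
[14.3, -1.3, 58.3] [0.2, 0.1, -0.2]
```

{"api": "move_arm", "payload": {
  "targets": [
    [[0,7,-1,10,0,0,0],[0,14,-1,20,0,0,0],[0,14,-1,28,0,0,0],[0,14,-1,34,0,0,0],[0,14,-1,39,0,0,0],[0,14,-1,44,0,0,0],[0,14,-1,46,0,0,0],[0,14,-1,46,0,0,0]]
  ]
}}

```text
clock: 19.48
tool_pos: [0.6397, 0.004, 0.1918]
eef_rot: [0.735, 0.678, -0.0, 0.001]
contact_force: [-2.2, 0.6, 3.3]
opening: 0.004
finger_force: 1.7
```

{"api": "move_arm", "payload": {
  "targets": [
    [[0,0,0,2,0,0,0],[0,0,0,4,0,0,0],[0,0,0,6,0,0,0],[0,0,0,6,0,0,0]]
  ]
}}

```text
clock: 19.98
tool_pos: [0.6399, 0.004, 0.1867]
eef_rot: [0.735, 0.678, -0.0, 0.001]
contact_force: [-4.4, 0.4, 8.4]
opening: 0.011
finger_force: 4.2
```

{"api": "move_arm", "payload": {
  "targets": [
    [[0,0,0,2,0,0,0],[0,0,0,4,0,0,0],[0,0,0,6,0,0,0],[0,0,0,6,0,0,0]]
  ]
}}

```text
clock: 20.48
tool_pos: [0.64, 0.004, 0.1846]
eef_rot: [0.735, 0.678, 0.001, 0.002]
contact_force: [-11.6, 1.7, 33.1]
opening: 0.006
finger_force: 16.1
```

{"api": "move_arm", "payload": {
  "targets": [
    [[0,0,0,2,0,0,0],[0,0,0,4,0,0,0],[0,0,0,5,0,0,0],[0,0,0,5,0,0,0]]
  ]
}}

```text
clock: 20.98
tool_pos: [0.6401, 0.004, 0.1838]
eef_rot: [0.735, 0.678, 0.002, 0.002]
contact_force: [-21.0, 2.1, 58.0]
opening: 0.005
finger_force: 28.6
```

{"api": "move_arm", "payload": {
  "targets": [
    [[0,0,0,-15,0,0,0],[0,0,0,-40,0,0,0],[0,0,0,-70,0,0,0],[0,-40,0,-90,0,0,0],[0.5,-80,0,-90,0,6,0],[1,-110,0,-80,0,15,0],[1,-130,0,-60,0,24,0],[1,-130,0,-40,0,33,0],[1,-130,0,-20,0,42,0],[1,-130,0,-20,0,42,0]]
  ]
}}

```text
clock: 22.22
tool_pos: [0.6271, -0.1299, 0.1899]
eef_rot: [0.69, 0.63, 0.261, -0.243]
contact_force: [-0.8, -0.2, -0.0]
opening: 0.66
finger_force: 0.0
```

```bash
python3 - <<'E'
from h import *
to(*[grip((.6355,-.048,.0334),85.5,42,b) for b in(.12,.05,0)]);print(r.get_state()['q'])
E
```

```text
now 22.225 [ 0.6271 -0.1299  0.1899] F [-0.8 -0.2 -0. ] op 0.66
[-43.3, 2.3, 70.6] [0.1, 0.2, -0.6]
[-43.0, 2.2, 140.6] [0.1, 0.2, -0.6]
[-42.8, 2.1, 190.6] [0.1, 0.2, -0.6]
[ 0.53459946  0.94626599 -0.17143543  1.40816083 -0.60273114  1.14385775
  0.67935811]
```

{"api": "move_arm", "payload": {
  "targets": [
    [[1,-15,1,24,0,0,0],[1,-30,2,48,0,0,-0.5],[1,-43,2,70,0,0,-0.5],[1,-43,2,100,0,0,-0.5],[1,-43,2,125,0,0,-0.5],[1,-43,2,125,0,0,-0.5],[1,-43,2,125,0,0,-0.5],[1,-43,2,125,0,0,-0.5]]
  ]
}}

```text
clock: 23.22
tool_pos: [0.6368, -0.0756, 0.0745]
eef_rot: [0.684, 0.637, 0.264, -0.239]
contact_force: [-0.4, -0.0, 0.8]
opening: 0.999
finger_force: 0.0
```

```bash
python3 - <<'E'
from h import *
import cv2
to(*[grip((.6355,-.048,.0334),85.5,42,b) for b in(.03,0)])
ci=r.camera_info("wrist");a=r.snapshot("wrist")[:,:,::-1]
h=cv2.cvtColor(a,cv2.COLOR_BGR2HSV);m=((h[...,0]<14)&(h[...,1]>90))
for y in(170,190,210,230):
    k=np.flatnonzero(m[y,200:440])+200
    if len(k)>20:print('mid',(unz('',(k[0],y),.037,ci)+unz('',(k[-1],y),.037,ci))/2)
q=np.flatnonzero(m[100:300,315])+100;print('end',q[-1],unz('',(315,q[-1]),.013,ci))
E
```

```text
now 23.225 [ 0.6368 -0.0756  0.0745] F [-0.4 -0.   0.8] op 0.999
[-6.9, -3.7, 37.9] [0.3, 0.3, 0.5]
[-6.8, -3.9, 67.9] [0.3, 0.3, 0.5]
mid [ 0.63721528 -0.02065675  0.037     ]
mid [ 0.63594187 -0.03473838  0.037     ]
mid [ 0.6347315  -0.04806224  0.037     ]
end 258 [ 0.63810586 -0.05933601  0.013     ]
```

{"api": "move_arm", "payload": {
  "targets": [
    [[1,-6,-3,10,0,0,0.5],[1,-6,-3,20,0,0,0.5],[1,-6,-3,30,0,0,0.5],[1,-6,-3,30,0,0,0.5],[1,-6,-3,30,0,0,0.5]]
  ]
}}

```text
clock: 23.9
tool_pos: [0.6343, -0.0587, 0.0469]
eef_rot: [0.686, 0.634, 0.263, -0.242]
contact_force: [0.5, -1.1, 0.1]
opening: 1.0
finger_force: 0.0
```

```bash
python3 - <<'E'
from h import *
to(*[grip((.6352,-.048,.0334),85.5,42,b) for b in(.03,0)])
E
```

```text
now 23.9 [ 0.6343 -0.0587  0.0469] F [ 0.5 -1.1  0.1] op 1.0
[-1.0, 0.0, 6.2] [0.2, 0.1, -0.0]
[-1.0, -0.1, 36.2] [0.2, 0.1, -0.0]
```

{"api": "move_arm", "payload": {
  "targets": [
    [[1,-1,0,10,0,0,0],[1,-1,0,20,0,0,0],[1,-1,0,28,0,0,0],[1,-1,0,33,0,0,0],[1,-1,0,33,0,0,0],[1,-1,0,33,0,0,0]]
  ]
}}

```text
clock: 24.65
tool_pos: [0.6361, -0.0378, 0.0217]
eef_rot: [0.686, 0.633, 0.263, -0.241]
contact_force: [-0.1, -0.8, -0.3]
opening: 1.0
finger_force: 0.0
```

```bash
python3 - <<'E'
from h import *
to(*[grip((.6352,-.048,.0334),85.5,42,0)])
E
```

```text
now 24.65 [ 0.6361 -0.0378  0.0217] F [-0.1 -0.8 -0.3] op 1.0
[0.2, -0.1, 3.5] [0.2, 0.2, -0.0]
```

Close, then slide back.

{"api": "move_arm", "payload": {
  "targets": [
    [[0,0,0,2,0,0,0],[0,0,0,2,0,0,0],[0,0,0,2,0,0,0],[0,0,0,2,0,0,0],[0,0,0,2,0,0,0],[0,0,0,2,0,0,0],[0,0,0,2,0,0,0],[0,0,0,2,0,0,0]]
  ],
  "newtons": 15
}}

```text
clock: 25.65
tool_pos: [0.6362, -0.0362, 0.0202]
eef_rot: [0.686, 0.633, 0.263, -0.241]
contact_force: [-0.6, -0.2, 0.5]
opening: 0.633
finger_force: 15.0
```

```bash
python3 - <<'E'
from h import *
to();s=r.get_state();R=Ro.from_quat(s['eef_rot']);print(s['finger_force'])
for k in(.1,.5,1):print((R.inv().apply(np.array([.006,-.105,0])*k)*1000).round(1))
E
```

```text
now 25.65 [ 0.6362 -0.0362  0.0202] F [-0.6 -0.2  0.5] op 0.633
14.999988188501447
[-7.8  1.4 -6.9]
[-38.8   7.2 -34.7]
[-77.6  14.5 -69.5]
```

{"api": "move_arm", "payload": {
  "targets": [
    [[0,-9,1.5,-7,0,0,0],[0,-17,3,-15,0,0,0],[0,-26,4.7,-23,0,0,0],[0,-35,6.4,-30.5,0,0,0],[0,-43.5,8,-38.3,0,0,0],[0,-52,9.7,-46,0,0,0],[0,-61,11.3,-53.7,0,0,0],[0,-69.5,12.9,-61.4,0,0,0],[0,-78,14.5,-69.1,0,0,0],[0,-78,14.5,-69.1,0,0,0]]
  ]
}}

```text
clock: 26.9
tool_pos: [0.6425, -0.143, 0.0202]
eef_rot: [0.687, 0.633, 0.263, -0.241]
contact_force: [-1.8, 1.0, 8.1]
opening: 0.631
finger_force: 15.0
```

{"api": "move_arm", "payload": {
  "targets": [
    [[0,0,0,0,0,0,0],[0,0,0,0,0,0,0],[0,0,0,0,0,0,0]]
  ]
}}

```text
clock: 27.28
tool_pos: [0.6425, -0.143, 0.0202]
eef_rot: [0.687, 0.633, 0.263, -0.241]
contact_force: [-0.3, 1.1, 6.6]
opening: 0.632
finger_force: 15.0
```

```bash
python3 - <<'E'
from h import *
import cv2
to()
ci=r.camera_info("wrist");a=r.snapshot("wrist")[:,:,::-1];cv2.imwrite('pics/w6.png',a)
def cen(im):
    h=cv2.cvtColor(im,cv2.COLOR_BGR2HSV)[100:200,260:370];m=((h[...,0]>13)&(h[...,0]<28)&(h[...,1]>110)&(h[...,2]>90)).astype(np.uint8)
    N,l,s,ce=cv2.connectedComponentsWithStats(m);i=1+np.argmax(s[1:,4]);return s[i]+[260,100,0,0,0],ce[i]+[260,100]
w2=cv2.imread('pics/w2.png');print('before',cen(w2));s,c=cen(a);print('after',s,c);print(unz('',c,.046,ci))
E
```

```text
now 27.275 [ 0.6425 -0.143   0.0202] F [-0.3  1.1  6.6] op 0.632
before (array([301, 139,  27,  31, 675]), array([314.09185185, 153.58074074]))
after [302 144  26  24 475] [314.70947368 155.76631579]
[ 0.64503289 -0.10251297  0.046     ]
```

{"api": "move_arm", "payload": {
  "targets": [
    [[1,0,0,0,0,0,0],[1,0,0,0,0,0,0],[1,0,0,0,0,0,0],[1,0,0,0,0,0,0],[1,0,0,-15,0,0,0],[1,0,0,-40,0,0,0],[1,0,0,-70,0,0,0],[1,0,0,-110,0,0,0],[1,0,0,-150,0,0,0],[1,0,0,-150,0,0,0]]
  ]
}}

```text
clock: 28.58
tool_pos: [0.6347, -0.2458, 0.134]
eef_rot: [0.688, 0.633, 0.263, -0.237]
contact_force: [-0.3, 0.0, -0.3]
opening: 1.002
finger_force: 0.0
```

```bash
python3 - <<'E'
from h import *
import cv2
to()
ci=r.camera_info("wrist");a=r.snapshot("wrist")[:,:,::-1]
h=cv2.cvtColor(a,cv2.COLOR_BGR2HSV);m=((h[...,0]>13)&(h[...,0]<28)&(h[...,1]>110)&(h[...,2]>90)).astype(np.uint8);m[:80]=0;m[200:]=0;m[:,:260]=0;m[:,370:]=0
N,l,s,ce=cv2.connectedComponentsWithStats(m);i=1+np.argmax(s[1:,4]);print(s[i],unz('',ce[i],.046,ci))
b=r.snapshot("scene")[:,:,::-1];o=cv2.imread('pics/s2.png')
# lamp + bystanders: change vs the picture taken after aiming
d=cv2.absdiff(cv2.GaussianBlur(b,(3,3),0),cv2.GaussianBlur(o,(3,3),0)).max(2)
print('lamp diff',d[165:225,285:335].mean(),'bystanders file',d[250:285,230:285].mean(),'jar',d[255:285,372:395].mean(),'vase',d[170:235,425:480].mean(),'soap',d[180:210,355:400].mean())
g=cv2.cvtColor(b,cv2.COLOR_BGR2GRAY);c=lambda g:(lambda w:np.array([(w*np.mgrid[0:12,0:14][1]).sum(),(w*np.mgrid[0:12,0:14][0]).sum()])/w.sum())(np.clip(70.-g[163:175,287:301],0,None))
print('ball',c(g),c(cv2.cvtColor(o,cv2.COLOR_BGR2GRAY)))
E
```

```text
now 28.575 [ 0.6347 -0.2458  0.134 ] F [-0.3  0.  -0.3] op 1.002
[307 121  12  11 105] [ 0.64498698 -0.10252939  0.046     ]
lamp diff 13.326333333333332 bystanders file 34.33922077922078 jar 9.31304347826087 vase 9.957762237762237 soap 11.637037037037038
ball [6.79904306 6.35885167] [6.81455976 6.35956714]
```

```bash
python3 -c "
from plant import r
print(r.finish_job())"
```

```text
the job is handed in; nothing more can be done
None
```

The lamp is aimed at the punch tip, the stud is pressed fully home by the punch, and the case lies flat and released about 105 mm in front of the tip; the job was handed in at about 29 s. The last check showed the lamp unmoved and the jar, vase and soap rest undisturbed; the arm hid the nail file, and I did not check the lotion or brush cup.

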